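# Wind a turnbuckle clamp onto a charcoal soldering block

## Task

Wind the sleeve of the turnbuckle clamp by its spokes, so that both jaws draw in together until they grip the charcoal block firmly from both sides. Stop as soon as you feel the clamp bite, because charcoal crushes easily, then let go and leave the block flat and gripped; leave the tin and the bottle where they are.

Things in the scene. Friction and masses are not known exactly. Their poses are not given: they have to be found in the camera images.
- bed: Dark steel bed plate of the clamp, 215 x 250 x 12 mm, fixed to the bench; origin under its middle, at bench height. Its x points away from the robot (yaw up to 0.4 rad either way), y to the left, along which the jaws travel, z up. The turnbuckle lies across the near part of the bed, block and jaw plates are at the far part.
- sleeve_mid (a point): Middle of the turnbuckle sleeve, on its axis, 75 mm above the bench, at bed x = -45 mm. The axis is level along the bed's y. The steel sleeve is 80 mm long, 22 mm thick, with a 32 mm thick hub at the middle; it turns but does not travel. Six evenly spaced spokes stand out of the hub and turn in the bed's x-z plane through this point.
- sleeve (a joint): Angle of the sleeve, rad: a spoke is upright at 0 and every pi/3. Growing values tighten: upper spokes then move along the bed's +x, away from the robot. Each rad draws both jaws in by 4 mm at once. Starts at 0 to 2, bites somewhere from 3 to 6.3; range -0.5 to 9. It stays where it is left; thread friction (0.15 N m) takes a level push of 3 to 5 N on an upper spoke.
- spoke_tip (a point): Round end of one of the six spokes (upright when the sleeve reads 0), 55 mm from the axis; spokes are 8 mm steel bars. Push an upper spoke with the side of the shut fingers, level, from 0.4 rad before upright to 0.7 past it, then take the next one behind. Once the jaws bite, the push needed rises steeply with the turn; at 7 to 8 N the block is held firmly, above 12 N it may be crushed.
- upright_left (a point): Middle of the inner face of the left jaw's upright, where the threaded rod (10 to 12 mm thick) enters it, at the height of the sleeve axis. The upright is 30 mm wide along the bed's x and its top is 92 mm above the bench. The right jaw has the same. The faces stand 80 mm left and right of sleeve_mid when the sleeve reads 0, over 53 mm when closed on the block.
- jaw_left: Left jaw (bed +y): steel plate with cork face, 68 mm wide, 15 to 53 mm above the bench, on a carriage with the turnbuckle upright. Origin at bench height in the plane of the cork face, at bed x = 0; the plate's middle is at x = 58 mm. The face looks along the bed's -y. It slides along y with the sleeve only and cannot be pushed by hand.
- jaw_right: Right jaw, mirror image of the left one; its cork face looks along the bed's +y. When the sleeve reads 0 each face is 50 mm from the bed's middle line.
- block: Dark rough charcoal block, 51 x 59 x 35 mm with uneven sides and rounded corners, loose (40 to 90 g), lying flat on the bed between the jaw plates, turned any way round, so the width that the jaws will meet is not known beforehand (it may also turn as they close); origin at the centre of its underside, z up.
- tin: Bystander: round grey metal tin, 76 mm across, 32 mm high, on the bench to the right of the clamp; origin at the centre of its underside.
- bottle: Bystander: small brown glass bottle with black cap, 42 mm across, 76 mm high, standing to the left of the clamp; origin at the centre of its underside.
There are look-alikes about, which are no part of the job. What is shaped like the block but blue is not meant.

How it is judged:
At the end, for the whole second after the job is handed in: Both jaws press on the block with more than 6 N each; the block lies flat (tilt under 0.15 rad), no more than 8 mm above the bed, its centre 35 to 80 mm along the bed's x (between the jaw plates), at rest (contact force between each of jaw_left, jaw_right and block above 6 N and angle between block's own z axis and vertical below 0.15 rad and z of block in the frame of bed below 0.02 m and x of block in the frame of bed between 0.035 and 0.08 m and linear speed of block below 0.01 m/s); the robot touches nothing.
It fails at once if a jaw presses the block with more than 90 N (charcoal crushed) (contact force between any of jaw_left, jaw_right and block above 90 N).
It fails at once if tin or bottle moved by more than 20 mm (distance of any of tin, bottle from where it was at the start of the episode above 0.02 m).
It also fails if it takes over 64 s, if anything falls off the work surface, if the arm or the gripper's body presses on something with over 40 N, if the wrist force passes 120 N, or if a joint passes its speed limit or range.

## Robot

A 6-joint arm with a two-finger parallel gripper is mounted at the origin on the work surface; the furniture and walls round the work are solid. World frame = base frame: x ahead of the robot, y to its left, z up, the work surface at z = 0. Lengths are in m, angles in rad, forces in N, time in s.
With the tool pointing down it reaches from about 0.25 to 0.775 m from the base axis. Payload 4 kg.
Tool frame: the origin (TCP) lies at the very end of the fingers, on their centre line; the grasp point (between the pads) lies 19 mm behind it; z points along the fingers, y is the direction in which the jaws open and shut (so a half turn about z gives the same grasp; the last joint's range is limited). The gripper opens to 85 mm and grips with 20 to 120 N. Pads are 22 mm wide; open, the fingers measure 114 mm over their backs; the gripper's body (76 mm by 85 mm) begins 54 mm behind the grasp point. The pads swing forward as they close: fully open they stand 13 mm farther back than shut.
Start: joints at [1.112, 0.087, 1.371, -0, 1.684, -0.103], TCP at [0.192, 0.516, 0.231] pointing down, gripper open.
Joint ranges: [-3.1, 3.1], [-0.76, 2.03], [0.27, 2.55], [-1.08, 4.22], [0.17, 2.65], [-2.57, 2.57]. Speed limits (rad/s): [2.79, 2.79, 3.14, 3.14, 3.14, 3.14].

## Interface

Orientations are given as a unit quaternion [x, y, z, w].
In Python, from cell import observe, cams, arm gives the robot as it stands. The module is installed in compiled form; this text tells all that it offers.
- The arm moves only by the tool step_arm, never from a script. Its argument "series" is a list of rows, each a list of 6 numbers: the shift along the tool's x, y, z in m, then the turn, a rotation vector about the tool's x, y, z in rad. In form: [[x, y, z, wx, wy, wz], ...]. A call has 1 to 10 rows; each row is the pose to reach, as a shift and turn from the pose commanded when the call began, along the tool's axes at that moment; what a row does not reach only later rows make up. A row lasts 1/8 s, in which the tool goes at most 62.5 mm and 10.7 degrees, less where a joint would pass 70% of its speed; a pose out of reach is approached as far as the arm can. A call with a gripper value outside its range is refused whole. "fingers" is the opening in per cent of the stroke, from 0 (shut) to 100 (fully open), set as the call begins (left out, the last holds). The fingers move at their own pace and stop on an object; the grip force is fixed at half the most. Time passes only in rows, so rows that repeat a pose let the fingers close. It gives the time, the measured TCP pose, the force and the opening at its end, in the units of the state.
- observe(): the state, without advancing time (a new reading comes with each control period).
- cams.capture(name): name is "scene" or "top" or "wrist"; returns the picture (480x640x3 uint8, red, green, blue); there is no depth.
- cams.camera_info(name): a dict with "fovy" (degrees; the focal length in pixels is half the picture's height over the tangent of half this angle, whatever the lens; pixels are square), "cx", "cy" (the principal point, pixels), "eye" and "rotation" of the camera in the world. Camera axes: x right, y down, z forward; pixel columns grow to the right and rows downward; lengths in m; the calibration is good to about 2 mm. A picture is of the moment at which its call begins: read the wrist's pose just before it. camera_info takes no time and is no camera call; for the wrist camera it gives the pose at the moment of the call.
- arm.close_job(): hands the job in, once; it reports no verdict.
The state is a dict: "time": time; "joint_positions": joint angles; "joint_vel": joint speeds; "joint_torque": joint torques, N m; "ee_pos": TCP position; "tcp_rot": TCP orientation; "contact_force": force on the tool from outside, world axes, zero at the start; "moment": the same for the moment, N m; "width": finger opening in m.
Only numpy, scipy, OpenCV 4.12 (cv2) and the standard library are available. Lean on these libraries where they do the work, as an engineer would, in place of code of your own. Each camera call takes 0.05 s, during which the arm holds its last target. There are 200 camera calls.

## Working session

There is one attempt and no reset: what is moved stays moved. The work goes in short steps, Python scripts to look and compute and a tool call to move; the robot and the scene stay as the last step left them, time stands still between calls to the robot, and variables do not carry over. Pictures are saved under pics/ and viewed, about 8 in all and at most 12, crops included, and the job is handed in when it is done.

Besides the shell and the picture viewer there is one more tool, called after "Request:" by a JSON object that holds its "method" and its "body". step_arm: Moves the arm, as the interface text tells. Its arguments: {"type":"object","properties":{"series":{"type":"array","items":{"type":"array","items":{"type":"number"}}},"fingers":{"type":"number"}},"required":["series"]}

```bash
mkdir -p pics; python3 - <<'E'
from cell import observe,cams
import cv2,json
s=observe();print(s)
for n in("scene","top"):
    print(n,cams.camera_info(n)); cv2.imwrite(f"pics/{n}0.png",cams.capture(n)[:,:,::-1])
E
```

```text
{'time': 0.0, 'joint_positions': array([ 1.11186637e+00,  8.79507847e-02,  1.37225913e+00, -2.03162542e-06,
        1.68358201e+00, -1.03141025e-01]), 'joint_vel': array([-0.00135739,  0.00080246, -0.00055539,  0.00100327, -0.00137805,
        0.00068708]), 'joint_torque': array([-2.20052380e-04, -3.51858544e+01, -3.13273466e+01, -1.03165000e-04,
        1.08008872e-02, -1.11376158e-05]), 'ee_pos': array([0.19138834, 0.51510116, 0.23013894]), 'tcp_rot': array([ 1.76957665e-01,  9.84217850e-01, -1.05677438e-03, -3.04014455e-04]), 'contact_force': array([-0.10611646,  0.05103957, -0.52750917]), 'moment': array([ 0.05451155,  0.00046259, -0.02245936]), 'width': 0.08559322208522531}
scene {'fovy': 50.64020869509979, 'cx': 311.1669921473056, 'cy': 243.87687614393644, 'eye': array([ 0.94304786, -0.53896554,  0.94924835]), 'rotation': array([ 0.88847507,  0.30249218, -0.11464974, -0.32552413])}
top {'fovy': 48.66600509812815, 'cx': 316.96071650158126, 'cy': 248.41420791052798, 'eye': array([0.35941525, 0.01956331, 1.1413391 ]), 'rotation': array([-0.70429425,  0.7066043 , -0.04742767,  0.04930097])}
```

View pics/top0.png

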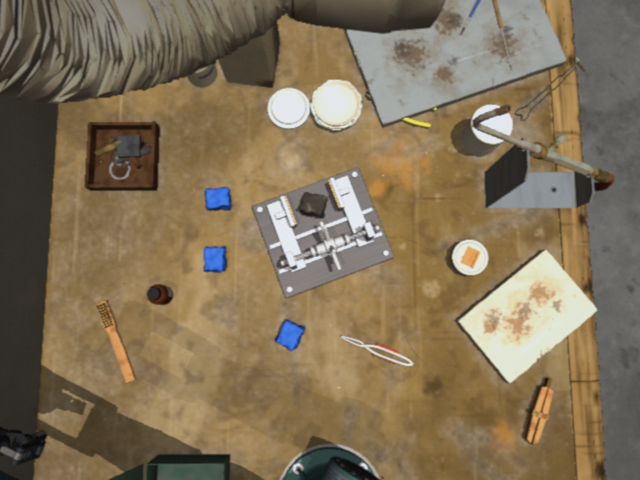

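View pics/scene0.png

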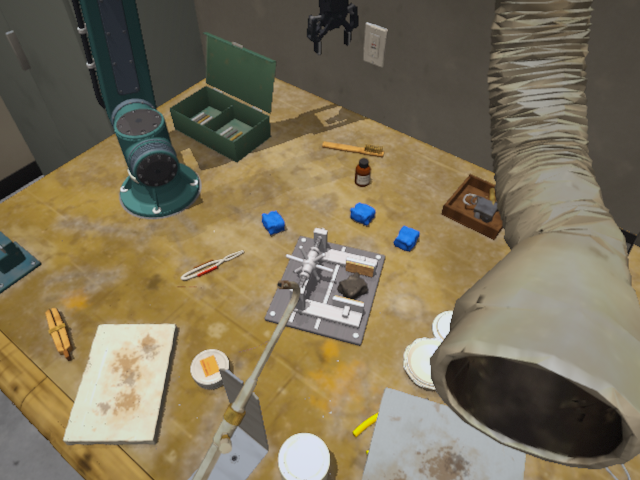

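Top view: the bed with the dark charcoal block at (313,204). The look-alikes are blue blocks at (217,198), (215,259) and (290,335), which I reject by colour. Bottle at (158,294). The grey tin is probably the round one at (470,257) (it holds an orange thing), and the white lids at (290,107) and (336,104) are not part of the job. Next I measure the bed corners and take a close crop.

```bash
cat > h.py <<'E'
import numpy as np,cv2
from cell import observe,cams
from scipy.spatial.transform import Rotation as R
def K(i): return 240/np.tan(np.radians(i["fovy"]/2))
def ray(i,u,v,z):
    d=R.from_quat(i["rotation"]).apply([(u-i["cx"])/K(i),(v-i["cy"])/K(i),1]); e=i["eye"]
    return e+d*(z-e[2])/d[2]
def proj(i,p):
    c=R.from_quat(i["rotation"]).inv().apply(np.atleast_2d(p)-i["eye"]); return c[:,:2]/c[:,2:]*K(i)+[i["cx"],i["cy"]]
E
python3 - <<'E'
from h import *
im=cv2.imread("pics/top0.png"); i=cams.camera_info("top")
print([np.round(im[v,u],0) for u,v in((263,222),(330,285),(385,250))])
hsv=cv2.cvtColor(im,cv2.COLOR_BGR2HSV)
m=((hsv[...,1]<60)).astype(np.uint8); m2=np.zeros_like(m); m2[155:305,240:405]=m[155:305,240:405]
m2=cv2.morphologyEx(m2,cv2.MORPH_CLOSE,np.ones((7,7)));m2=cv2.morphologyEx(m2,cv2.MORPH_OPEN,np.ones((15,15)))
c=max(cv2.findContours(m2,0,1)[0],key=cv2.contourArea)
b=cv2.boxPoints(cv2.minAreaRect(c));print(b)
P=np.array([ray(i,u,v,.012) for u,v in b]);print(P.round(4),np.linalg.norm(np.diff(P,axis=0),axis=1))
cen=P.mean(0);
ed=[P[1]-P[0],P[2]-P[1]]; print("centre",cen,"edges yaw",[np.arctan2(e[1],e[0]) for e in ed])
cv2.imwrite("pics/c1.png",cv2.resize(im[155:310,235:410],None,fx=4.4,fy=3.8*1.158 if 0 else 3.8,interpolation=cv2.INTER_CUBIC) if 0 else cv2.resize(im[160:300,240:405],None,fx=4.2,fy=4.2,interpolation=cv2.INTER_CUBIC))
E
```

```text
[array([124, 126, 133], dtype=uint8), array([ 86, 130, 160], dtype=uint8), array([178, 174, 174], dtype=uint8)]
[[250.8214  206.04694]
 [359.2954  165.63504]
 [393.53003 257.52805]
 [285.05603 297.93994]]
[[ 0.6084  0.1657  0.012 ]
 [ 0.6981 -0.0712  0.012 ]
 [ 0.4947 -0.1416  0.012 ]
 [ 0.4092  0.0903  0.012 ]] [0.25328438 0.21520958 0.24722166]
centre [0.55260256 0.01081779 0.012     ] edges yaw [np.float64(-1.209022369882652), np.float64(-2.8079418856095506)]
```

View pics/c1.png

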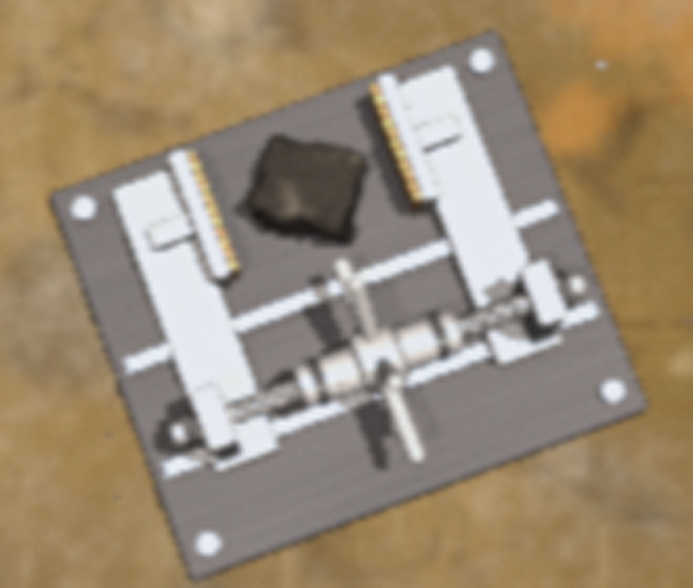

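Crop confirms it: the charcoal block, corks and jaws, and the turnbuckle with the hub at pixel ≈(330,244). The bed measures 215×250 as given, with its centre at (0.553,0.011) and yaw ≈0.35, so sleeve_mid ≈ (0.510,-0.005). I move to hover behind it with the fingers shut and tool x along bed x.

Request:
{"method": "step_arm", "body": {"series": [[-0.423,-0.424,0,0,0,1.8],[-0.423,-0.424,0,0,0,1.8],[-0.423,-0.424,0,0,0,1.8],[-0.423,-0.424,0,0,0,1.8],[-0.423,-0.424,0,0,0,1.8],[-0.423,-0.424,0,0,0,1.8],[-0.423,-0.424,0,0,0,1.8],[-0.423,-0.424,0,0,0,1.8],[-0.423,-0.424,0,0,0,1.8],[-0.423,-0.424,0,0,0,1.8]], "fingers": 0}}

```text
time: 1.35
ee_pos: [0.4407, -0.0319, 0.2306]
tcp_rot: [0.883, 0.47, -0.0, -0.0]
contact_force: [0.7, -0.0, 0.3]
width: -0.0005
```

Request:
{"method": "step_arm", "body": {"series": [[0,0,0,0,0,0.64],[0,0,0,0,0,0.64],[0,0,0,0,0,0.64],[0,0,0,0,0,0.64],[0,0,0,0,0,0.64]]}}

```text
time: 1.98
ee_pos: [0.4401, -0.0292, 0.2308]
tcp_rot: [0.985, 0.172, -0.0, -0.0]
contact_force: [-0.7, 0.2, 0.3]
width: 0.0001
```

```bash
python3 - <<'E'
from h import *
s=observe();print(s["time"],s["ee_pos"],R.from_quat(s["tcp_rot"]).as_matrix().round(3),s["contact_force"],s["width"])
i=cams.camera_info("wrist");im=cams.capture("wrist")[:,:,::-1];cv2.imwrite("pics/w1.png",im)
c=np.array([.5526,.0108,0]);b=.35;bx=np.array([np.cos(b),np.sin(b),0]);by=np.array([-np.sin(b),np.cos(b),0])
m=c-.045*bx+[0,0,.075]
print(i,"mid px",proj(i,m), "uprights", proj(i,np.array([m+.08*by,m-.08*by])))
t=cams.camera_info("top");sc=cams.camera_info("scene");print("mid top/scene",proj(t,m),proj(sc,m))
for a in range(0,60,10):
  P=np.array([m+.055*(np.sin(q)*bx+np.cos(q)*np.array([0,0,1])) for q in np.radians([a-120,a-60,a,a+60])])
  print(a,proj(t,P).round(0).tolist(),proj(i,P).round(0).tolist())
E
```

```text
1.975 [ 0.44013134 -0.02919364  0.23080345] [[ 0.941  0.34  -0.001]
 [ 0.34  -0.941  0.   ]
 [-0.001 -0.001 -1.   ]] [-0.74617527  0.20657509  0.32559369] 8.585825450653113e-05
{'fovy': 64.64009856524892, 'cx': 318.2990575132541, 'cy': 241.26772148938394, 'eye': array([ 0.51544356, -0.00288415,  0.37213996]), 'rotation': array([ 0.80837246, -0.56734681, -0.09078466,  0.12810041])} mid px [[318.73511313 125.11246671]] uprights [[212.01104456 125.48309547]
 [425.60282504 124.74133911]]
mid top/scene [[330.16145277 246.4132556 ]] [[307.00333043 263.38387684]]
0 [[338.0, 270.0], [339.0, 267.0], [331.0, 242.0], [322.0, 222.0]] [[319.0, 183.0], [319.0, 195.0], [319.0, 127.0], [318.0, 48.0]]
10 [[339.0, 271.0], [338.0, 264.0], [329.0, 238.0], [321.0, 221.0]] [[319.0, 189.0], [319.0, 189.0], [319.0, 110.0], [318.0, 44.0]]
20 [[339.0, 272.0], [337.0, 260.0], [327.0, 234.0], [321.0, 221.0]] [[319.0, 194.0], [319.0, 181.0], [319.0, 94.0], [318.0, 42.0]]
30 [[340.0, 272.0], [336.0, 256.0], [326.0, 230.0], [321.0, 221.0]] [[319.0, 198.0], [319.0, 171.0], [319.0, 79.0], [319.0, 43.0]]
40 [[340.0, 271.0], [334.0, 252.0], [324.0, 227.0], [321.0, 223.0]] [[319.0, 199.0], [319.0, 158.0], [319.0, 66.0], [319.0, 47.0]]
50 [[339.0, 269.0], [333.0, 247.0], [323.0, 224.0], [321.0, 225.0]] [[319.0, 198.0], [319.0, 143.0], [319.0, 56.0], [319.0, 53.0]]
```

View pics/w1.png

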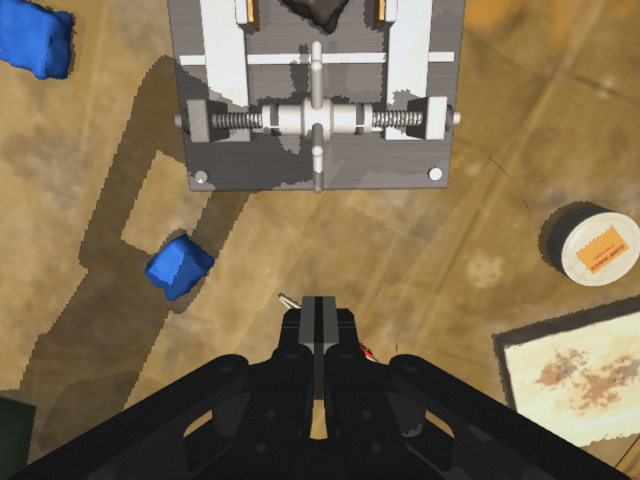

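Wrist view: hub at (318,117), uprights at (198,120) and (436,118), the forward spoke tip at (317,43), and the near upper spoke ending at ≈(318,150). That puts the sleeve ≈5 mm farther along bed x than the corner estimate (the top view agrees), and s≈0.7, with the upper spokes at ≈-17° and +43°. I descend behind the -17° spoke.

Request:
{"method": "step_arm", "body": {"series": [[0.024,0,0.05,0,0,0],[0.024,0,0.09,0,0,0],[0.024,0,0.126,0,0,0],[0.024,0,0.126,0,0,0]]}}

```text
time: 2.52
ee_pos: [0.4603, -0.0206, 0.1019]
tcp_rot: [0.985, 0.173, -0.004, -0.001]
contact_force: [-0.7, 0.2, 0.0]
width: 0.0002
```

Request:
{"method": "step_arm", "body": {"series": [[0.01,0,0,0,0,0],[0.02,0,0,0,0,0],[0.027,0,0,0,0,0],[0.034,0,0,0,0,0],[0.034,0,0,0,0,0]]}}

```text
time: 3.15
ee_pos: [0.496, -0.0093, 0.1055]
tcp_rot: [0.985, 0.172, 0.001, 0.0]
contact_force: [0.1, -0.1, 0.5]
width: 0.0003
```

Request:
{"method": "step_arm", "body": {"series": [[0.006,0,0,0,0,0],[0.012,0,0,0,0,0],[0.012,0,0,0,0,0]]}}

```text
time: 3.52
ee_pos: [0.5066, -0.0052, 0.1052]
tcp_rot: [0.985, 0.172, 0.0, -0.0]
contact_force: [-2.6, 0.0, 2.5]
width: -0.0001
```

```bash
python3 - <<'E'
from h import *
s=observe();print(s["time"],s["ee_pos"],s["contact_force"])
im=cams.capture("wrist")[:,:,::-1];cv2.imwrite("pics/w2.png",im)
im=cams.capture("scene")[:,:,::-1];a=cv2.resize(im[215:345,255:395],None,fx=4.5,fy=4.5,interpolation=cv2.INTER_CUBIC);cv2.imwrite("pics/s2.png",a)
E
```

```text
3.525 [ 0.50663501 -0.00524504  0.10521532] [-2.6471743   0.03087974  2.53951122]
```

View pics/w2.png

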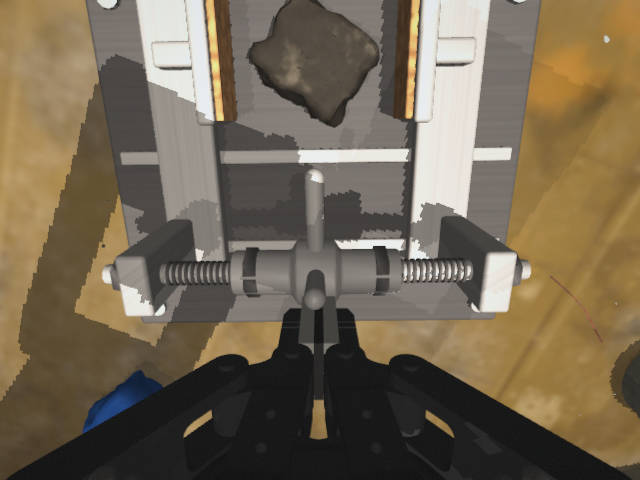

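View pics/s2.png

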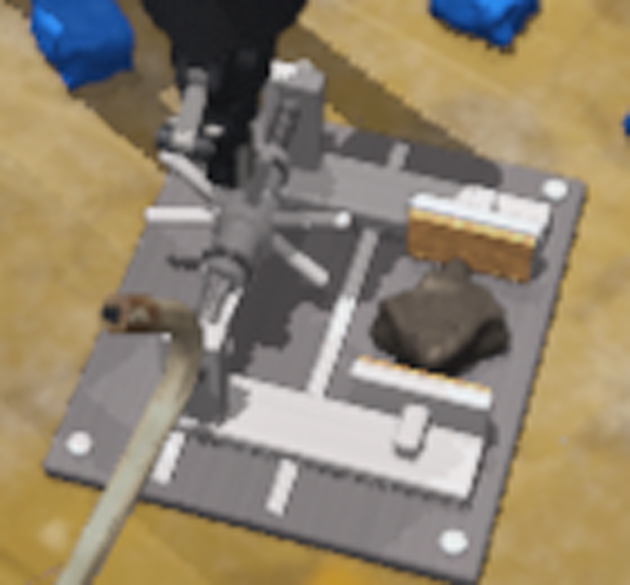

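Wrist view: the pushed spoke's tip is at (315,297), the forward spoke's tip at (315,175), and the block is clear between the cork faces (217–397 px). The scene crop shows the finger against the upper spoke. Next I compute the sleeve angle from these tips.

```bash
cat >> h.py <<'E'
m=np.array([.515,-.003,.075]);b=.347;bx=np.array([np.cos(b),np.sin(b),0]);by=np.array([-np.sin(b),np.cos(b),0]);Z=np.array([0,0,1.])
def tips(i,deg): return proj(i,np.array([m+.055*(np.sin(q)*bx+np.cos(q)*Z) for q in np.radians(deg)]))
def st():
    s=observe();p=s["ee_pos"]-m;f=s["contact_force"]
    print("t %.2f u %.4f v %.4f z %.4f  push %.2f lat %.2f fz %.2f"%(s["time"],p@bx,p@by,s["ee_pos"][2],-f@bx,f@by,f[2]))
E
python3 - <<'E'
from h import *
st();i=cams.camera_info("wrist")
print("hub",proj(i,m),"rod/uprights",proj(i,np.array([m+.08*by,m-.08*by,m+.07*by,m-.07*by])).round(0).tolist())
for a in range(-20,50,5): print(a,tips(i,[a,a+60,a-60]).round(0).tolist())
E
```

```text
t 3.62 u -0.0087 v 0.0007 z 0.1052  push 2.66 lat 0.46 fz 2.39
hub [[318.46436992 270.72631358]] rod/uprights [[155.0, 271.0], [482.0, 271.0], [175.0, 271.0], [462.0, 271.0]]
-20 [[318.0, 370.0], [318.0, 224.0], [319.0, 377.0]]
-15 [[318.0, 362.0], [318.0, 212.0], [319.0, 381.0]]
-10 [[318.0, 353.0], [318.0, 201.0], [319.0, 385.0]]
-5 [[318.0, 342.0], [318.0, 191.0], [319.0, 388.0]]
0 [[318.0, 331.0], [318.0, 182.0], [319.0, 390.0]]
5 [[318.0, 318.0], [318.0, 175.0], [319.0, 392.0]]
10 [[318.0, 305.0], [318.0, 169.0], [319.0, 392.0]]
15 [[318.0, 291.0], [318.0, 164.0], [319.0, 391.0]]
20 [[318.0, 277.0], [318.0, 160.0], [318.0, 390.0]]
25 [[318.0, 264.0], [318.0, 157.0], [318.0, 387.0]]
30 [[318.0, 250.0], [318.0, 156.0], [318.0, 382.0]]
35 [[318.0, 236.0], [318.0, 155.0], [318.0, 377.0]]
40 [[318.0, 224.0], [318.0, 156.0], [318.0, 370.0]]
45 [[318.0, 212.0], [318.0, 157.0], [318.0, 362.0]]
```

```bash
python3 - <<'E'
from h import *
i=cams.camera_info("wrist")
L=[ray(i,u,118,.053)@by for u in(219,414)];l=[ray(i,u,120,.015)@by for u in(236,397)];print("face y",np.array(L)-m@by,np.array(l)-m@by)
print("upright", [ray(i,u,271,.075)@by-m@by for u in (160,473)])
for u,v in((249,48),(379,60),(338,125),(300,0)): q=ray(i,u,v,.035)-m; print("block",q@bx-.045,q@by)
im=cv2.imread("pics/w2.png");cv2.imwrite("pics/x.png",im)
E
```

```text
face y [ 0.04826038 -0.04644682] [ 0.04795645 -0.045721  ]
upright [np.float64(0.07741772921325712), np.float64(-0.0754294245368522)]
block 0.05949805658501116 0.03490083304457223
block 0.053912441818232626 -0.030824553411788875
block 0.02236540252785202 -0.010470000541445985
block 0.08052798514975303 0.008877405655035933
```

Request:
{"method": "step_arm", "body": {"series": [[0.006,0,0,0,0,0],[0.012,0,0,0,0,0],[0.015,0,0,0,0,0],[0.015,0,0,0,0,0]]}}

```text
time: 4.12
ee_pos: [0.5202, -0.0005, 0.1044]
tcp_rot: [0.985, 0.172, -0.001, -0.0]
contact_force: [-3.6, -1.5, 0.5]
width: 0.0001
```

Request:
{"method": "step_arm", "body": {"series": [[0,0,-0.04,0,0,0],[-0.06,0,-0.04,0,0,0],[-0.066,0,-0.02,0,0,0],[-0.066,0,0,0,0,0],[-0.056,0,0,0,0,0],[-0.045,0,0,0,0,0],[-0.034,0,0,0,0,0],[-0.023,0,0,0,0,0],[-0.012,0,0,0,0,0],[0.002,0,0,0,0,0]]}}

```text
time: 5.38
ee_pos: [0.5217, 0.0001, 0.1043]
tcp_rot: [0.985, 0.172, -0.002, 0.0]
contact_force: [-5.6, -2.6, -0.2]
width: -0.0005
```

```bash
python3 - <<'E'
from h import *
st()
im=cams.capture("wrist")[:,:,::-1];cv2.imwrite("pics/w3.png",im)
i=cams.camera_info("wrist")
print("hub",proj(i,m))
for a in range(-10,60,10): print(a,tips(i,[a,a+60,a-60]).round(0).tolist())
for s in range(7): 
  f=.05-.004*s; c=m+.045*bx; c[2]=0; print(s,proj(i,np.array([c+.024*bx+f*by+.053*Z,c+.024*bx-f*by+.053*Z,m+(f+.03)*by,m-(f+.03)*by])).round(0).tolist())
E
```

```text
t 5.38 u 0.0074 v 0.0007 z 0.1043  push 6.12 lat -0.58 fz -0.19
hub [[318.29158764 304.37681142]]
-10 [[318.0, 396.0], [318.0, 248.0], [318.0, 416.0]]
0 [[318.0, 376.0], [318.0, 228.0], [318.0, 423.0]]
10 [[318.0, 351.0], [318.0, 213.0], [318.0, 426.0]]
20 [[318.0, 325.0], [318.0, 202.0], [318.0, 426.0]]
30 [[318.0, 298.0], [318.0, 196.0], [318.0, 421.0]]
40 [[318.0, 271.0], [318.0, 194.0], [318.0, 411.0]]
50 [[318.0, 248.0], [318.0, 195.0], [318.0, 396.0]]
0 [[218.0, 159.0], [418.0, 159.0], [158.0, 304.0], [478.0, 304.0]]
1 [[226.0, 159.0], [410.0, 159.0], [166.0, 304.0], [470.0, 304.0]]
2 [[234.0, 159.0], [402.0, 159.0], [174.0, 304.0], [462.0, 304.0]]
3 [[242.0, 159.0], [394.0, 159.0], [182.0, 304.0], [454.0, 304.0]]
4 [[250.0, 159.0], [386.0, 159.0], [190.0, 304.0], [446.0, 304.0]]
5 [[258.0, 159.0], [378.0, 159.0], [198.0, 304.0], [438.0, 304.0]]
6 [[266.0, 159.0], [370.0, 159.0], [206.0, 304.0], [430.0, 304.0]]
```

View pics/w3.png

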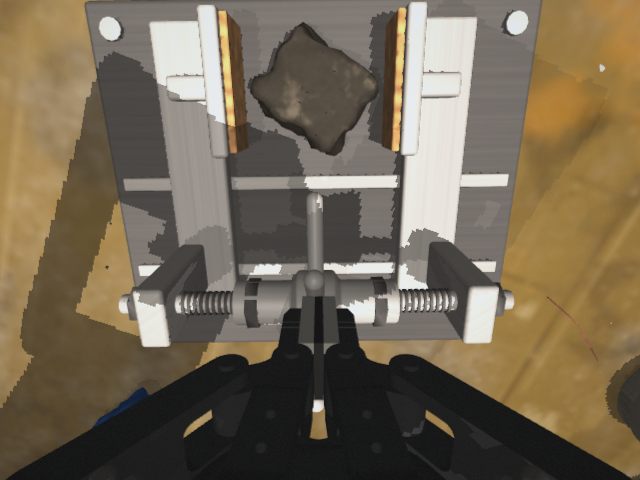

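Wrist view: tip at (313,275) gives θ≈37°. The cork faces are ≈±81 px and the uprights ≈±139 px from centre, so s≈2.6–2.7. The block spans 250–377 px, centred, so I expect the bite around s≈4.5. The next sweep should therefore still be free.

Request:
{"method": "step_arm", "body": {"series": [[0,0,-0.04,0,0,0],[-0.06,0,-0.04,0,0,0],[-0.066,0,-0.02,0,0,0],[-0.066,0,0,0,0,0],[-0.056,0,0,0,0,0],[-0.045,0,0,0,0,0],[-0.037,0,0,0,0,0],[-0.029,0,0,0,0,0],[-0.022,0,0,0,0,0],[-0.022,0,0,0,0,0]]}}

```text
time: 6.68
ee_pos: [0.5025, -0.0069, 0.1054]
tcp_rot: [0.985, 0.172, 0.001, -0.0]
contact_force: [-1.0, 0.1, 0.4]
width: -0.0002
```

Request:
{"method": "step_arm", "body": {"series": [[0.005,0,0,0,0,0],[0.01,0,0,0,0,0],[0.01,0,0,0,0,0]]}}

```text
time: 7.05
ee_pos: [0.5109, -0.0037, 0.1046]
tcp_rot: [0.985, 0.172, -0.0, -0.0]
contact_force: [-3.0, -1.0, 0.2]
width: 0.0001
```

Request:
{"method": "step_arm", "body": {"series": [[0.006,0,0,0,0,0],[0.012,0,0,0,0,0],[0.012,0,0,0,0,0]]}}

```text
time: 7.42
ee_pos: [0.5221, 0.0002, 0.1046]
tcp_rot: [0.985, 0.172, -0.0, -0.0]
contact_force: [-3.0, -1.8, 0.0]
width: 0.0001
```

Free so far (s≈3.7). From here I take small steps and read the force each time.

Request:
{"method": "step_arm", "body": {"series": [[0,0,-0.04,0,0,0],[-0.06,0,-0.04,0,0,0],[-0.066,0,-0.02,0,0,0],[-0.066,0,0,0,0,0],[-0.056,0,0,0,0,0],[-0.047,0,0,0,0,0],[-0.042,0,0,0,0,0],[-0.038,0,0,0,0,0],[-0.038,0,0,0,0,0]]}}

```text
time: 8.55
ee_pos: [0.4872, -0.0124, 0.1059]
tcp_rot: [0.985, 0.172, 0.0, 0.0]
contact_force: [-2.3, -0.4, 1.7]
width: 0.0001
```

Request:
{"method": "step_arm", "body": {"series": [[0.003,0,0,0,0,0],[0.006,0,0,0,0,0],[0.006,0,0,0,0,0]]}}

```text
time: 8.93
ee_pos: [0.4925, -0.0104, 0.1053]
tcp_rot: [0.985, 0.172, 0.0, -0.0]
contact_force: [-2.5, -0.7, 1.9]
width: -0.0001
```

Request:
{"method": "step_arm", "body": {"series": [[0.003,0,0,0,0,0],[0.006,0,0,0,0,0],[0.006,0,0,0,0,0]]}}

```text
time: 9.3
ee_pos: [0.4982, -0.0084, 0.1052]
tcp_rot: [0.985, 0.172, 0.0, -0.0]
contact_force: [-1.3, -0.5, 1.1]
width: 0.0001
```

```bash
python3 - <<'E'
from h import *
st()
im=cams.capture("wrist")[:,:,::-1];cv2.imwrite("pics/w4.png",im)
i=cams.camera_info("wrist")
for a in range(-20,40,10): print(a,tips(i,[a,a+60,a-60])[:,1].round(0).tolist())
for s in range(3,7): 
  f=.05-.004*s; c=m+.045*bx; c[2]=0; print(s,proj(i,np.array([c+.024*bx+f*by+.053*Z,c+.024*bx-f*by+.053*Z,m+(f+.03)*by,m-(f+.03)*by])).round(0).tolist())
E
```

```text
t 9.30 u -0.0176 v 0.0007 z 0.1052  push 1.38 lat -0.08 fz 1.11
-20 [350.0, 199.0, 362.0]
-10 [331.0, 176.0, 369.0]
0 [308.0, 158.0, 374.0]
10 [281.0, 146.0, 375.0]
20 [253.0, 138.0, 371.0]
30 [225.0, 135.0, 363.0]
3 [[239.0, 103.0], [397.0, 103.0], [177.0, 254.0], [460.0, 254.0]]
4 [[247.0, 103.0], [389.0, 103.0], [185.0, 254.0], [451.0, 254.0]]
5 [[256.0, 103.0], [381.0, 103.0], [194.0, 254.0], [443.0, 254.0]]
6 [[264.0, 103.0], [372.0, 103.0], [202.0, 254.0], [435.0, 254.0]]
```

View pics/w4.png

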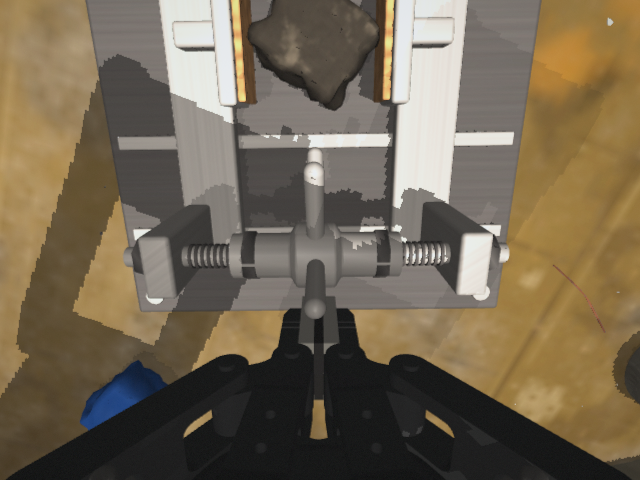

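Wrist view: pushed spoke nearly upright (tip (314,306)), so s≈4.19. The faces at ≈245 and ≈380 px almost touch the block (249–378 px), so the bite is near. Small steps now.

Request:
{"method": "step_arm", "body": {"series": [[0.002,0,0,0,0,0],[0.004,0,0,0,0,0],[0.004,0,0,0,0,0]]}}

```text
time: 9.72
ee_pos: [0.5015, -0.0072, 0.1053]
tcp_rot: [0.985, 0.172, -0.0, -0.0]
contact_force: [-4.2, -0.9, 3.5]
width: 0.0
```

Request:
{"method": "step_arm", "body": {"series": [[0.002,0,0,0,0,0],[0.004,0,0,0,0,0],[0.004,0,0,0,0,0]]}}

```text
time: 10.1
ee_pos: [0.5056, -0.0057, 0.1054]
tcp_rot: [0.985, 0.172, 0.0, -0.0]
contact_force: [-3.6, 0.1, 3.8]
width: -0.0003
```

Request:
{"method": "step_arm", "body": {"series": [[0.002,0,0,0,0,0],[0.003,0,0,0,0,0],[0.003,0,0,0,0,0]]}}

```text
time: 10.48
ee_pos: [0.508, -0.0048, 0.1053]
tcp_rot: [0.985, 0.172, -0.0, -0.0]
contact_force: [-4.6, -0.5, 3.2]
width: 0.0004
```

Request:
{"method": "step_arm", "body": {"series": [[0.0015,0,0,0,0,0],[0.003,0,0,0,0,0],[0.003,0,0,0,0,0]]}}

```text
time: 10.85
ee_pos: [0.5103, -0.0039, 0.105]
tcp_rot: [0.985, 0.172, -0.001, -0.0]
contact_force: [-6.0, -1.3, 4.0]
width: 0.0003
```

Request:
{"method": "step_arm", "body": {"series": [[0.0015,0,0,0,0,0],[0.003,0,0,0,0,0],[0.003,0,0,0,0,0]]}}

```text
time: 11.22
ee_pos: [0.5124, -0.0031, 0.1047]
tcp_rot: [0.985, 0.172, -0.002, -0.0]
contact_force: [-7.8, -1.6, 4.0]
width: -0.0002
```

Request:
{"method": "step_arm", "body": {"series": [[0.0015,0,0,0,0,0],[0.003,0,0,0,0,0],[0.003,0,0,0,0,0]]}}

```text
time: 11.6
ee_pos: [0.5142, -0.0025, 0.1044]
tcp_rot: [0.985, 0.172, -0.003, 0.0]
contact_force: [-10.7, -3.5, 5.2]
width: 0.0
```

The push has climbed steeply 4.3→6→7.9→11.2 N at a ~30 mm lever, about 0.4 N·m and so roughly 30 N per jaw. That is the bite, so I stop, back off and lift.

Request:
{"method": "step_arm", "body": {"series": [[-0.005,0,0,0,0,0],[-0.01,0,-0.005,0,0,0],[-0.012,0,-0.03,0,0,0],[-0.03,0,-0.06,0,0,0],[-0.04,0,-0.09,0,0,0],[-0.04,0,-0.09,0,0,0]]}}

```text
time: 12.35
ee_pos: [0.4811, -0.0157, 0.199]
tcp_rot: [0.985, 0.172, 0.005, 0.001]
contact_force: [0.1, 0.2, 0.3]
width: -0.0001
```

```bash
python3 - <<'E'
from h import *
st();i=cams.camera_info("wrist")
im=cams.capture("wrist")[:,:,::-1];cv2.imwrite("pics/w5.png",im)
print("hub",proj(i,m))
for a in range(0,50,10): print(a,tips(i,[a,a+60,a-60])[:,1].round(0).tolist())
t=cams.capture("top")[:,:,::-1].astype(int);o=cv2.imread("pics/top0.png").astype(int)
d=np.abs(t-o).max(2);print("bottle diff",(d[278:310,142:176]>40).sum(),"tin diff",(d[232:282,445:495]>40).sum())
E
```

```text
t 12.35 u -0.0362 v -0.0004 z 0.1990  push -0.16 lat 0.16 fz 0.27
hub [[316.15622607 184.41125658]]
0 [200.0, 112.0, 262.0]
10 [183.0, 105.0, 258.0]
20 [165.0, 102.0, 252.0]
30 [149.0, 101.0, 242.0]
40 [134.0, 103.0, 230.0]
bottle diff 0 tin diff 0
```

View pics/w5.png

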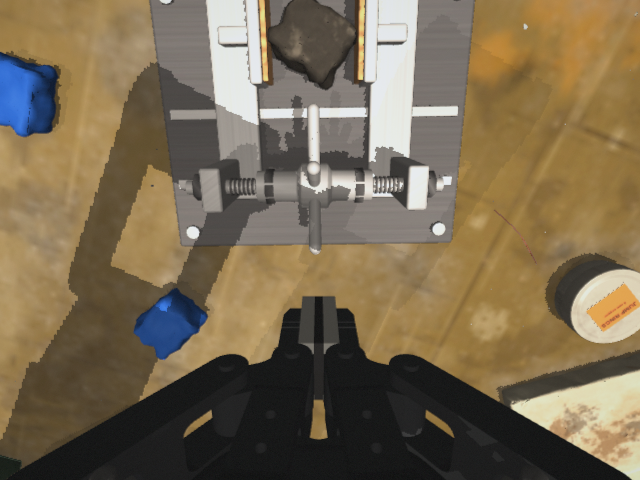

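Request:
{"method": "step_arm", "body": {"series": [[0,0,0,0,0,0],[0,0,0,0,0,0],[0,0,0,0,0,0],[0,0,0,0,0,0],[0,0,0,0,0,0],[0,0,0,0,0,0],[0,0,0,0,0,0],[0,0,0,0,0,0],[0,0,0,0,0,0],[0,0,0,0,0,0]]}}

```text
time: 13.7
ee_pos: [0.479, -0.0153, 0.1953]
tcp_rot: [0.985, 0.172, 0.0, -0.0]
contact_force: [0.3, 0.4, -0.8]
width: 0.0002
```

```bash
python3 - <<'E'
from h import *
def blk(im,n):
    g=im.max(2); mk=((g<115)).astype(np.uint8); mk[:, :258]=0; mk[:,368:]=0; mk[100:]=0
    return mk
i=cams.camera_info("wrist"); a=cams.capture("wrist")[:,:,::-1].astype(np.float32)
P=[ray(i,u,v,.047) for u,v in((269,45),(355,40),(325,87),(300,0))]
for p in P: print("block edge bed x %.3f y %.3f"%((p-m)@bx-.045,(p-m)@by))
step=[]
for k in range(3):
    c=cams.capture("wrist")[:,:,::-1].astype(np.float32)
    g=lambda x,r:np.float32(cv2.cvtColor(x.astype(np.uint8),6)[r])
    R1=np.s_[5:95,268:357];R2=np.s_[150:240,190:440]
    print("shift block",np.round(cv2.phaseCorrelate(g(a,R1),g(c,R1))[0],3),"bed",np.round(cv2.phaseCorrelate(g(a,R2),g(c,R2))[0],3))
st()
E
```

```text
block edge bed x 0.044 y 0.034
block edge bed x 0.047 y -0.025
block edge bed x 0.017 y -0.005
block edge bed x 0.071 y 0.012
shift block [-0.03   0.024] bed [-0.006  0.002]
shift block [-0.006  0.018] bed [0.004 0.002]
shift block [-0.007  0.044] bed [-0.001  0.001]
t 13.90 u -0.0381 v 0.0006 z 0.1953  push -0.33 lat -0.24 fz 0.42
```

Request:
{"method": "step_arm", "body": {"series": [[-0.04,0,-0.03,0,0,0],[-0.08,0,-0.06,0,0,0],[-0.1,0,-0.06,0,0,0],[-0.1,0,-0.06,0,0,0],[-0.1,0,-0.06,0,0,0]]}}

```text
time: 14.52
ee_pos: [0.3852, -0.0491, 0.2549]
tcp_rot: [0.985, 0.172, -0.0, -0.0]
contact_force: [0.9, 0.4, -0.0]
width: 0.0004
```

```bash
python3 - <<'E'
from h import *
i=cams.camera_info("top");im=np.ascontiguousarray(cams.capture("top")[:,:,::-1])
hs=im.max(2);mk=np.zeros(hs.shape,np.uint8);mk[185:225,292:335]=(hs[185:225,292:335]<85)
mk=cv2.morphologyEx(mk,cv2.MORPH_OPEN,np.ones((5,5)))
c=max(cv2.findContours(mk,0,1)[0],key=cv2.contourArea);M=cv2.moments(c);u,v=M["m10"]/M["m00"],M["m01"]/M["m00"]
p=ray(i,u,v,.04);print("px",u,v,"area mm2",cv2.contourArea(c)*4.3,"bed x %.4f y %.4f"%((p-m)@bx-.045,(p-m)@by))
st()
cv2.imwrite("pics/c2.png",cv2.resize(im[160:300,240:405],None,fx=4.2,fy=4.2,interpolation=cv2.INTER_CUBIC))
E
```

```text
px 312.35147634293844 205.7075773745998 area mm2 2014.55 bed x 0.0491 y 0.0029
t 14.57 u -0.1377 v 0.0009 z 0.2547  push -0.30 lat -0.26 fz 0.45
```

View pics/c2.png

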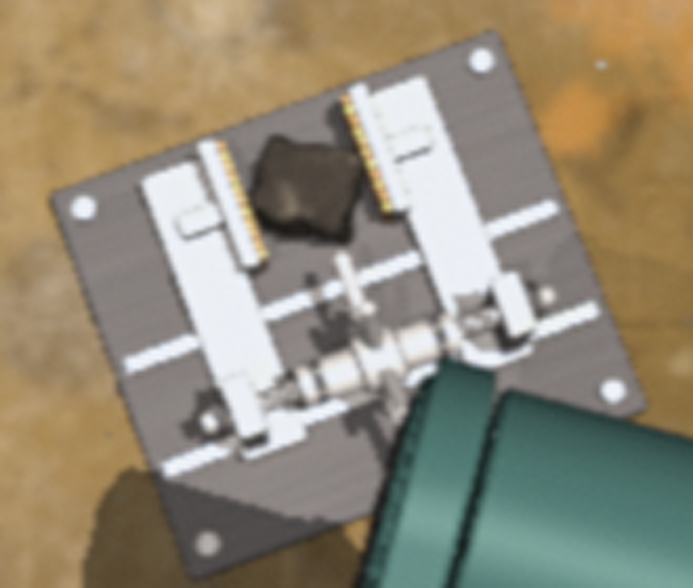

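```bash
python3 -c "
from cell import arm;print(arm.close_job())"
```

```text
the job is handed in; nothing more can be done
None
```

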